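# Put the fresh paint tin away behind the sliding door

### The arm

A 7-joint arm with a two-finger parallel gripper is mounted at the origin on the work surface. World frame = base frame: x ahead of the robot, y to its left, z up, the work surface at z = 0. Lengths are in m, angles in rad, forces in N, time in s.
With the tool pointing down it reaches from about 0.425 to 0.95 m from the base axis. Payload 4.7 kg.
Tool frame: the origin (TCP) lies between the finger pads; the fingertips stand 25 mm ahead of it and the grasp point (between the pads) lies 6 mm ahead of it; z points along the fingers, y is the line along which they close (so a half turn about z gives the same grasp; the last joint's range is limited). The gripper opens to 85 mm and grips with 20 to 120 N. Pads are 22 mm wide; open, the fingers measure 114 mm over their backs; the gripper's body (76 mm by 85 mm) begins 54 mm behind the grasp point. The pads swing forward as they close: fully open they stand 13 mm farther back than shut.
Start: joints at [1.231, 0.469, -0.049, 1.532, 0.024, 1.141, -0.082], TCP at [0.206, -0.643, 0.256] pointing down, gripper open.
Joint ranges: [-2.59, 2.59], [-0.33, 1.99], [-1.39, 1.29], [0.1, 2.45], [-1.04, 4.18], [0.21, 1.99], [-2.66, 2.66]. Speed limits (rad/s): [2.57, 2.57, 3.14, 3.14, 3.14, 3.14, 3.14].

### API

Orientations are given as a 3x3 rotation matrix whose columns are the frame's x, y, z axes.
In Python, from rig import * gives the robot as it stands. Calls block until the motion is done:
- movep(position, orientation): joint-space move of the TCP to a pose.
- move_l(position, attitude=None, feed=0.15, until_force=None): straight line of the TCP; attitude=None keeps the orientation; feed is the mean speed in m/s. With until_force (N) it stops when the force on the tool has changed by that much, and returns True; else False.
- move_joints(angles): joint-space move.
- command_gripper(opening, newtons=None): finger opening in m; newtons is the grip in N (None keeps the last); returns when the fingers have stopped.
- sleep(seconds).
- inverse_kinematics(position, orientation): joint angles nearest the present ones, or None.
- sense(): the state.
- camera(name): name is "side" or "top"; returns (picture, depth): 400x640x3 uint8, red, green, blue; 400x640 float32, m along the optical axis (not along the pixel's ray), 0 where there is no reading.
- camera_params(name): a dict with "K" (3x3 intrinsics, pixels), "dist" ([k1, k2, p1, p2, k3] as OpenCV has them; the pictures are not rectified), "position" and "rotation" of the camera in the world. Camera axes: x right, y down, z forward; pixel columns grow to the right and rows downward; lengths in m; the calibration is good to about 2 mm. A picture is of the moment at which its call begins. camera_params takes no time and is no camera call.
A pose or a line that the arm cannot do raises Unreachable and nothing moves.
- finish_job(): hands the job in; it is judged then, once.
The state is a dict: "time_s": time; "joint_pos": joint angles; "qd": joint speeds; "joint_efforts": joint torques, N m; "position": TCP position; "tcp_rot": TCP orientation; "wrist_force": force on the tool from outside, world axes, zero at the start; "ft_torque": the same for the moment, N m; "finger_gap": finger opening in m; "gripper_force": force on a finger pad.
Only numpy, scipy, OpenCV 4.12 (cv2) and the standard library are available. Lean on these libraries where they do the work, as an engineer would, in place of code of your own. Each camera call takes 0.05 s, during which the arm holds its last target. There are 200 camera calls.

### The job

Put the loose paint tin away in the empty bay of the low two-bay rack: slide the door aside, push the tin along the bench, never lifting it, in under the wire roof until it is fully home at the back stop, then slide the door all the way across so that it stands in front of this tin. Leave the tin that is already in the rack and the other things on the bench where they are.

Things in the scene. Friction and masses are not known exactly. Their poses are not given: they have to be found in the camera images.
- tin: The loose tin to put away: a flat round closed tin, bare steel with a paper band, 90 mm across and 32 mm high (too wide for the gripper), about 0.25 to 0.5 kg, standing on the bench between the robot and the rack. Origin: centre of its underside.
- old_tin: An identical tin (90 mm across, 32 mm high) already standing in one of the two bays of the rack, the left or the right one; leave it there. Origin: centre of its underside.
- rack: Low grey sheet-steel rack fixed to the bench: two bays side by side, no floor (tins slide on the bench), open to the robot. Origin: on the bench, middle of the front line; x into the bays, y left along the front, z up. Upright walls 5 mm thick, 40 mm high, x = 0 to 104 mm, at y = -114, 0, +114 mm: each bay is 109 mm wide, centred at y = -57 or +57 mm.
- back_stop (a point): Middle of the back stop's front face, on the bench, at x = 100 mm of the rack. The stop is 14 mm high and runs behind both bays; a tin that is home has its centre 45 mm in front of it. A 50 mm square of card lies in the empty bay (look only).
- roof_edge (a point): Middle of the roof's front edge, underside, 40 mm above the bench, at x = 25 mm of the rack: the first 25 mm of each bay are open above. The roof of thin steel wires runs from here back to x = 104 mm, its top 46 mm above the bench.
- door (a joint): The rack's sliding door, position along the rack's y in m: 0 = middle (half across both bays), +0.057 = end stop, fully in front of the left (+y) bay, -0.057 = end stop, in front of the right bay. Stays where left; about 2 N move it. Aluminium sheet 100 mm wide (y), at x = -11 to -6 mm of the rack, 4 to 38 mm above the bench.
- door_grip (a point): Top centre of the door's black upright round handle post: 14 mm thick, 50 to 82 mm above the bench, at the middle of the door's width; push it sideways or pinch it from above. Moves with the door; axes as the rack. At 36 mm either side of it flat arms carry the door back over the roof, their tops 53 mm above the bench.
- cup: Bystander: clear plastic mixing cup, 90 mm across, 110 mm high, left of the rack. Origin: centre of its underside.
- tape: Bystander: roll of yellow masking tape lying flat, 100 mm across, 24 mm high, right of the rack. Origin: centre of its underside.
- spray: Bystander: tall can, 60 mm across, 190 mm high, left behind the cup. Origin: centre of its underside.
- gun_cup: Bystander: white lidded spray-gun cup, 82 mm across, 100 mm high, right behind the tape. Origin: centre of its underside.
- handset: Bystander: black telephone handset lying flat, 150 x 50 x 22 mm, at the right front. Origin: centre of its underside, x along its length.

How it is judged:
On the way, in this order (a step that is already met when the one before it is completed fails the run):
1. the door has been slid clear of the empty bay, over to the side of the tin that was there (((y of old_tin in the frame of rack above 0 m and value of joint door above 0.03 m) or (y of old_tin in the frame of rack below 0 m and value of joint door below -0.03 m))), for 0.1 s.
2. the loose tin stands fully home in the empty bay (x of tin in the frame of rack between 0.047 and 0.06 m and height (world z) of tin below 0.006 m and angle between tin's own z axis and vertical below 0.1 rad and (y of tin in the frame of rack between 0.04 and 0.074 m or y of tin in the frame of rack between -0.074 and -0.04 m)), for 0.2 s.
At the end, for the whole second after the job is handed in: The loose tin stands flat on the bench, at rest, in the bay that was empty, its centre 47 to 60 mm behind the rack's front line and within 17 mm of the bay's middle; the door is within 7 mm of its end stop in front of that tin; the old tin is within 15 mm of where it was (x of tin in the frame of rack between 0.047 and 0.06 m and height (world z) of tin below 0.006 m and angle between tin's own z axis and vertical below 0.1 rad and linear speed of tin below 0.01 m/s and ((y of tin in the frame of rack between 0.04 and 0.074 m and value of joint door above 0.05 m) or (y of tin in the frame of rack between -0.074 and -0.04 m and value of joint door below -0.05 m)) and distance of old_tin from where it was at the start of the episode below 0.015 m); the robot touches nothing.
It fails at once if the loose tin is lifted (more than 10 mm off the bench) or tipped (height (world z) of tin above 0.01 m or angle between tin's own z axis and vertical above 0.3 rad).
It fails at once if the tin already in the rack is moved more than 15 mm (distance of old_tin from where it was at the start of the episode above 0.015 m).
It fails at once if a bystander (cup, tape, tall can, spray-gun cup or handset) is moved more than 30 mm (distance of any of cup, tape, spray, gun_cup, handset from where it was at the start of the episode above 0.03 m).
It also fails if it takes over 67 s, if anything falls off the work surface, if the arm or the gripper's body presses on something with over 40 N, if the wrist force passes 120 N, or if a joint passes its speed limit or range.

## Working session

There is one attempt and no reset: what is moved stays moved. The work goes in short steps, each a Python script; the robot and the scene stay as the last script left them, time stands still between calls to the robot, and variables do not carry over. Pictures are saved under pics/ and viewed, at most 10 in all, crops included, and the job is handed in when it is done.

```bash
ls; mkdir -p pics; python3 - <<'E'
from rig import *
import cv2,numpy as np
for n in("top","side"):
    p,d=camera(n); cv2.imwrite(f"pics/{n}0.png",p[:,:,::-1]); np.savez(f"{n}0.npz",p=p,d=d)
    print(n,{k:np.round(v,3).tolist() for k,v in camera_params(n).items()})
s=sense(); print(s["time_s"],s["wrist_force"],np.round(s["tcp_rot"],2).tolist())
E
```

```text
pics
top {'K': [[465.996, 0.0, 321.617], [0.0, 465.996, 191.114], [0.0, 0.0, 1.0]], 'dist': [-0.054, 0.0, 0.0, 0.0, 0.0], 'position': [0.328, -0.021, 1.175], 'rotation': [[0.091, -0.973, 0.212], [-0.996, -0.089, 0.017], [0.002, -0.213, -0.977]]}
side {'K': [[362.501, 0.0, 319.638], [0.0, 362.501, 204.031], [0.0, 0.0, 1.0]], 'dist': [-0.072, 0.0, 0.0, 0.0, 0.0], 'position': [0.254, 0.632, 0.647], 'rotation': [[-0.904, -0.273, 0.329], [-0.428, 0.569, -0.702], [0.005, -0.776, -0.631]]}
0.1 [ 1.4111584  -0.28112392 -0.99029979] [[0.95, 0.31, -0.0], [0.31, -0.95, 0.0], [-0.0, -0.0, -1.0]]
```

View pics/top0.png

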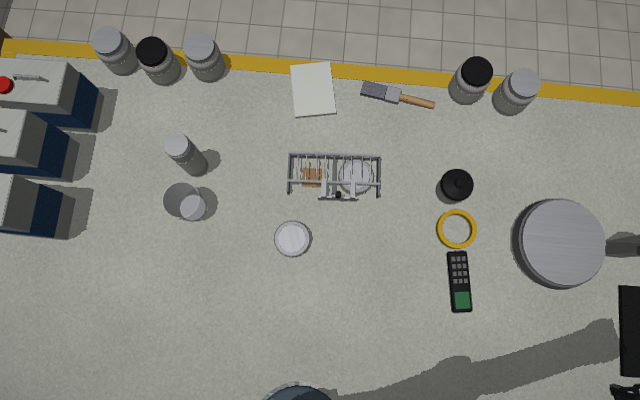

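View pics/side0.png

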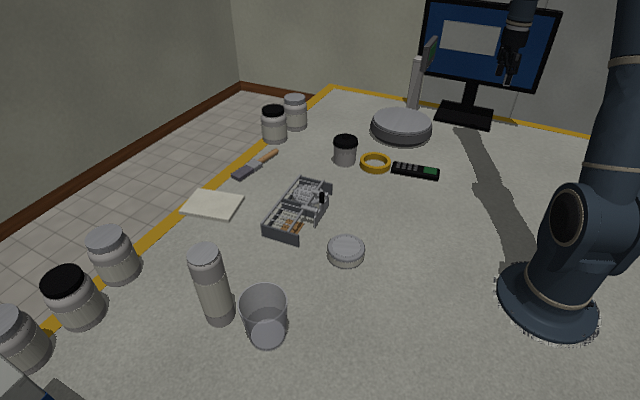

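Top view: the rack spans columns 288–381 at rows 152–200. The orange card in the left bay is at (312,175), so the left bay is empty, and the old tin is at (356,176). The handle post is near (338,195) and the loose tin at (293,239). The side view shows the same layout. I'll crop and enlarge the rack area to get exact points.

```bash
cat > h.py <<'E'
import cv2,numpy as np
from rig import *
def ray(n,uv):
    c=camera_params(n);K=np.array(c["K"]);R=np.array(c["rotation"])
    q=cv2.undistortPoints(np.array(uv,float).reshape(-1,1,2),K,np.array(c["dist"])).reshape(-1,2)
    return np.array(c["position"]),np.c_[q,np.ones(len(q))]@R.T
def onz(n,uv,z):
    o,d=ray(n,uv); return o+d*((z-o[2])/d[:,2])[:,None]
def tri(ut,us):
    o1,d1=ray("top",[ut]);o2,d2=ray("side",[us]);d1,d2=d1[0],d2[0]
    s,t=np.linalg.lstsq(np.c_[d1,-d2],o2-o1,rcond=None)[0]
    a,b=o1+s*d1,o2+t*d2; return (a+b)/2,np.linalg.norm(a-b)
def proj(n,P):
    c=camera_params(n);R=np.array(c["rotation"]).T
    return cv2.projectPoints(np.array(P,float).reshape(-1,1,3),cv2.Rodrigues(R)[0],-R@np.array(c["position"]),np.array(c["K"]),np.array(c["dist"]))[0].reshape(-1,2)
E
python3 - <<'E'
import cv2,numpy as np
for n,(x,y,w,h,s) in dict(top=(265,140,130,97,6),side=(255,165,115,110,5)).items():
    p=np.load(n+"0.npz")["p"][y:y+h,x:x+w,::-1]
    q=cv2.resize(p,None,fx=s,fy=s,interpolation=cv2.INTER_CUBIC)
    q=cv2.convertScaleAbs(q,alpha=1.4)
    for k in range(0,w,10): cv2.putText(q,str(x+k),(k*s,8),0,.35,(0,0,255)); cv2.line(q,(k*s,10),(k*s,14),(0,0,255))
    for k in range(0,h,10): cv2.putText(q,str(y+k),(0,k*s+4),0,.35,(0,0,255))
    cv2.imwrite(f"pics/{n}1.png",q)
E
```

```text
(no output)
```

View pics/top1.png

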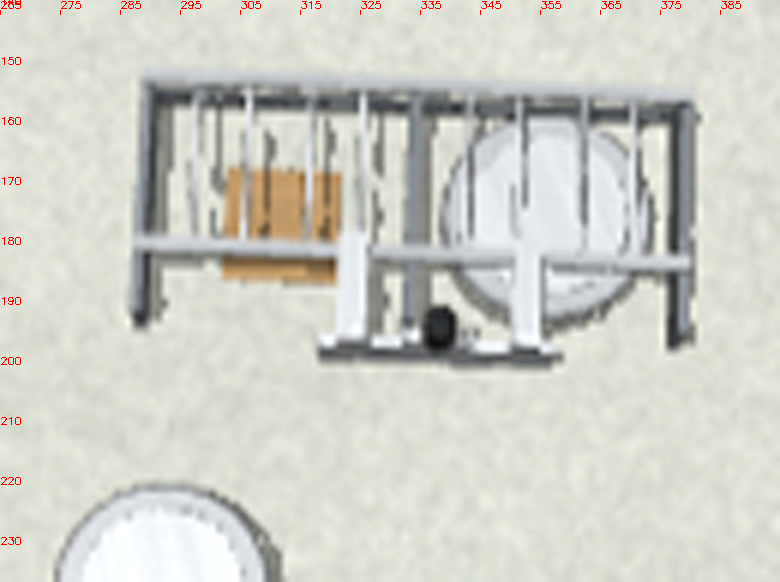

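View pics/side1.png

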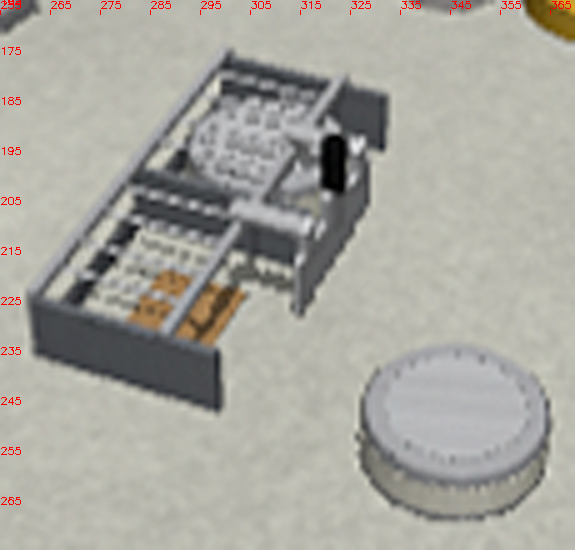

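Enlarged top view: the front feet of the rack walls are at zoom (139,326) on the left and (673,349) on the right. The post blob is at (440,327) and the roof bar runs (135,240)–(690,262). Enlarged side view: the left wall's front edge is at (219,345) top and (219,410) foot, the right wall's at (387,95) and (387,150), and the post top at (333,138).

```bash
python3 - <<'E'
from h import *
np.set_printoptions(precision=4,suppress=True)
T=lambda x,y:(265+(x+.5)/6-.5,140+(y+.5)/6-.5); S=lambda x,y:(255+(x+.5)/5-.5,165+(y+.5)/5-.5)
print("feet top",onz("top",[T(139,326),T(673,349)],0)); print("feet side",onz("side",[S(219,410),S(387,150)],0))
print("tops side",onz("side",[S(219,345),S(33,292),S(387,95)],.04))
print("back outer corners tri",tri(T(145,78),S(33,292)),tri(T(693,95),S(228,52)))
print("roof bar top",onz("top",[T(135,240),T(690,262)],.046))
for n in("top","side"):
    f=np.load(n+"0.npz");p,d=f["p"].astype(int),f["d"]
    v,u=np.mgrid[:400,:640];o,r=ray(n,np.c_[u.ravel(),v.ravel()])
    X=(o+r*d.reshape(-1,1)).reshape(400,640,3)
    # tin by depth
    x0,y0,x1,y1=(265,210,322,268) if n=="top" else (320,225,372,275)
    m=np.zeros((400,640),bool);m[y0:y1,x0:x1]=True;m&=(X[...,2]>.024)&(X[...,2]<.05)
    q=X[m];print(n,"tin",len(q),np.median(q[:,2]),cv2.minEnclosingCircle(q[:,:2].astype(np.float32)),(q.min(0)+q.max(0))/2,q.max(0)-q.min(0))
    x0,y0,x1,y1=(332,185,345,200) if n=="top" else (315,185,330,206)
    m=np.zeros((400,640),bool);m[y0:y1,x0:x1]=True;m&=p.max(2)<35
    vv,uu=np.nonzero(m);print("post",len(vv),uu.min(),uu.max(),vv.min(),vv.max(),uu.mean(),vv.mean(),"top rows u",uu[vv<vv.min()+3].mean(),"zmax",X[m][:,2].max(),"med",np.median(X[m],0))
# post axis: triangulate at mid of blob in both
E
```

```text
feet top [[ 0.5676  0.0859  0.    ]
 [ 0.5785 -0.1433  0.    ]]
feet side [[ 0.5672  0.0863  0.    ]
 [ 0.5773 -0.1422  0.    ]]
tops side [[ 0.5682  0.0816  0.04  ]
 [ 0.6696  0.0882  0.04  ]
 [ 0.578  -0.1412  0.04  ]]
back outer corners tri (array([0.6662, 0.0912, 0.0434]), np.float64(0.0018727426127127245)) (array([ 0.6801, -0.1405,  0.0397]), np.float64(0.0003488198869292464))
roof bar top [[ 0.5944  0.0873  0.046 ]
 [ 0.6061 -0.1431  0.046 ]]
top tin 1042 0.03258668842637913 ((0.45065945386886597, 0.06151645630598068), 0.045349784195423126) [0.4504 0.062  0.0317] [0.09   0.088  0.0148]
post 19 336 340 192 197 338.0 194.73684210526315 top rows u 338.375 zmax 0.08435401175702517 med [ 0.5592 -0.042   0.0813]
side tin 850 0.0317105038114896 ((0.45206791162490845, 0.06304507702589035), 0.045026831328868866) [0.452  0.0633 0.0295] [0.0877 0.0886 0.011 ]
post 51 319 323 192 203 321.2156862745098 197.31372549019608 top rows u 321.1666666666667 zmax 0.08334339975917571 med [ 0.5628 -0.0352  0.0709]
```

```bash
cat >> h.py <<'E'
YAW=.048; O=np.array([.573,-.0285]); c,s_=np.cos(YAW),np.sin(YAW)
def W(x,y,z): return np.array([O[0]+c*x-s_*y,O[1]+s_*x+c*y,z])      # rack -> world
def Rk(P): d=np.asarray(P)[...,:2]-O; return np.stack([c*d[...,0]+s_*d[...,1],-s_*d[...,0]+c*d[...,1]],-1)
def att(a,tilt=0):  # tool x at angle a (rack frame), z down
    a+=YAW; x=np.array([np.cos(a),np.sin(a),0]);z=np.array([0,0,-1.]); z=z*np.cos(tilt)-x*np.sin(tilt); y=np.cross(z,x); y/=np.linalg.norm(y)
    return np.c_[np.cross(y,z),y,z]
E
python3 - <<'E'
from h import *
np.set_printoptions(precision=4,suppress=True)
print("post",Rk(onz("top",[(338.2,194.0)],.082)),Rk(onz("side",[(321.2,193)],.082)), tri((338.2,194.),(321.2,193)))
print("tin",Rk([.4513,.0623]))
for n in("top","side"):
    f=np.load(n+"0.npz");d=f["d"];v,u=np.mgrid[:400,:640];o,r=ray(n,np.c_[u.ravel(),v.ravel()])
    X=(o+r*d.reshape(-1,1));X=X[d.ravel()>0]
    for lo,hi,name in(((.2,-.9),(.75,-.35),"right"),((.35,.12),(.6,.4),"left")):
        m=(X[:,0]>lo[0])&(X[:,0]<hi[0])&(X[:,1]>lo[1])&(X[:,1]<hi[1]);q=X[m]
        for a,b in((.02,.06),(.06,.12),(.12,.2),(.2,.3),(.3,.5),(.5,.8)):
            k=q[(q[:,2]>a)&(q[:,2]<b)]
            if len(k)>5: print(n,name,a,b,len(k),k.min(0),k.max(0))
def t(x,y,a,z=.035):
    out=[]
    for tl in(0,.15,.3): out.append(inverse_kinematics(W(x,y,z),att(a,tl)) is not None)
    return out
tx,ty=Rk([.4513,.0623])
for aim in(-.117,-.1,-.09,-.08,-.07):
    a=np.arctan2(.057-ty,aim-tx); u=np.array([np.cos(a),np.sin(a)]); st=np.array([tx,ty])-.068*u; en=np.array([aim,.057])-.0513*u
    print(aim,[ (t(*st,a+f),t(*en,a+f)) for f in(0,np.pi)], "straight",[t(aim-.064,.057,f) for f in(0,np.pi)])
E
```

```text
post [[-0.0119 -0.013 ]] [[-0.0095 -0.0091]] (array([ 0.5639, -0.0417,  0.079 ]), np.float64(0.003211473972702013))
tin [-0.1172  0.0965]
top right 0.02 0.06 3028 [ 0.2187 -0.807   0.02  ] [ 0.6091 -0.35    0.06  ]
top right 0.06 0.12 5260 [ 0.3963 -0.7762  0.06  ] [ 0.6428 -0.3501  0.1199]
top right 0.12 0.2 85 [ 0.4796 -0.7399  0.1207] [ 0.5186 -0.7306  0.1456]
top right 0.2 0.3 83 [ 0.2    -0.6776  0.2167] [ 0.4779 -0.5851  0.2983]
top right 0.3 0.5 75 [ 0.2001 -0.6108  0.3002] [ 0.2145 -0.5824  0.3405]
top left 0.02 0.06 389 [0.4702 0.2834 0.0201] [0.5997 0.3632 0.0597]
top left 0.06 0.12 755 [0.4664 0.2794 0.0602] [0.5997 0.3697 0.1199]
top left 0.12 0.2 222 [0.5881 0.3051 0.1204] [0.5999 0.3519 0.1958]
side right 0.02 0.06 1247 [ 0.278 -0.883  0.02 ] [ 0.6121 -0.35    0.06  ]
side right 0.06 0.12 1369 [ 0.2754 -0.8902  0.06  ] [ 0.6464 -0.3501  0.1198]
side right 0.12 0.2 1359 [ 0.2004 -0.8809  0.12  ] [ 0.5213 -0.7294  0.1999]
side right 0.2 0.3 2445 [ 0.2001 -0.8629  0.2   ] [ 0.5319 -0.5836  0.3   ]
side right 0.3 0.5 4281 [ 0.2    -0.8886  0.3   ] [ 0.5333 -0.5763  0.4866]

[... 219 characters left out ...]
([True, True, True], [True, True, True]), ([True, True, True], [True, True, True])] straight [[True, True, True], [True, True, False]]
-0.1 [([True, True, True], [True, True, True]), ([True, True, True], [True, True, True])] straight [[True, True, True], [True, True, False]]
-0.09 [([True, True, True], [True, True, True]), ([True, True, True], [True, True, True])] straight [[True, True, True], [True, True, False]]
-0.08 [([True, True, True], [True, True, True]), ([True, True, True], [True, True, True])] straight [[True, True, True], [True, True, False]]
-0.07 [([True, True, True], [True, True, True]), ([True, True, True], [True, True, True])] straight [[True, True, True], [True, True, True]]
```

```bash
python3 - <<'E'
from h import *
np.set_printoptions(precision=4,suppress=True)
p=(-.0105,-.011); A=att(0)
movep(W(*p,.2),A); command_gripper(.045,20)
print("F",sense()["wrist_force"])
print(move_l(W(*p,.087),A,.1,until_force=10),sense()["position"],sense()["wrist_force"])
command_gripper(0.0,20); print("gap",sense()["finger_gap"],sense()["gripper_force"])
print("stop",move_l(W(p[0],-.056,.087),A,.05,until_force=20))
s=sense();print(Rk(s["position"]),s["wrist_force"],s["finger_gap"],s["time_s"])
command_gripper(.045); move_l(W(p[0],-.056,.18),A,.2)
p_,d=camera("top"); 
T=cv2.resize(p_[140:270,250:400,::-1],None,fx=4,fy=4,interpolation=cv2.INTER_CUBIC); cv2.imwrite("pics/t2.png",T)
print(sense()["time_s"])
E
```

```text
F [0.0368 0.5963 0.2352]
False [ 0.5636 -0.0399  0.0877] [-0.0321 -0.357   0.0586]
gap 0.013066149099801626 19.900886714458466
stop False
[-0.01   -0.0562] [0.2062 0.0922 5.3453] 0.013022508078939826 5.7833
6.8583
```

View pics/t2.png

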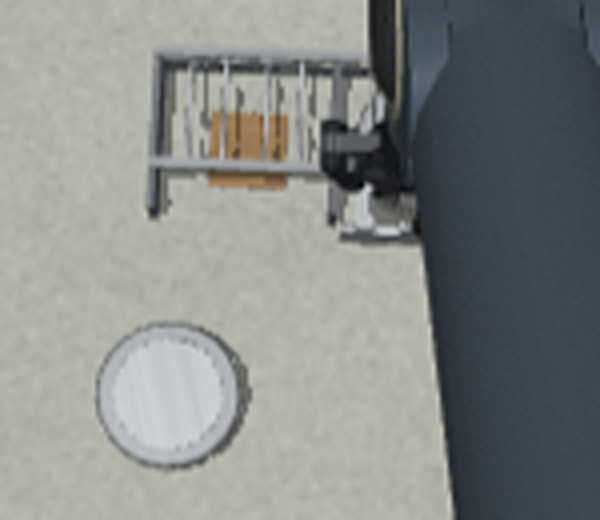

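The picture shows the door over at the right, with its edge at crop (340,237). The left bay with the card is clear, and the tin at (170,394) hasn't moved. Next I push the tin diagonally to line it up with the left bay.

```bash
cat >> h.py <<'E'
def tin_at(n="top"):
    p,d=camera(n);v,u=np.mgrid[:400,:640];o,r=ray(n,np.c_[u.ravel(),v.ravel()]);X=o+r*d.reshape(-1,1)
    R=Rk(X);m=(d.ravel()>0)&(X[:,2]>.024)&(X[:,2]<.038)&(R[:,0]>-.17)&(R[:,0]<-.015)&(abs(R[:,1]-.08)<.085)
    q=R[m];return p,len(q),(q.min(0)+q.max(0))/2,q.max(0)-q.min(0)
E
python3 - <<'E'
from h import *
np.set_printoptions(precision=4,suppress=True)
t0=np.array([-.1172,.0965]);aim=np.array([-.092,.057]);a=np.arctan2(*(aim-t0)[::-1]);u=np.array([np.cos(a),np.sin(a)])
st=t0-.073*u;en=aim-.0513*u;A=att(a)
movep(W(*st,.16),A);command_gripper(.04,20)
print(move_l(W(*st,.035),A,.12,until_force=10),sense()["wrist_force"],sense()["position"])
print(move_l(W(*en,.035),A,.05,until_force=20),Rk(sense()["position"]),en,sense()["wrist_force"],sense()["finger_gap"])
move_l(W(*(en-.02*u),.035),A,.1);move_l(W(*(en-.02*u),.16),A,.2)
for n in("top","side"):
    p,*r=tin_at(n);print(n,*r);cv2.imwrite(f"pics/{n}3.png",p[:,:,::-1])
print(sense()["time_s"])
E
```

```text
False [-0.7639  0.1758  0.8316] [0.4095 0.1219 0.0354]
False [-0.1196  0.1001] [-0.1196  0.1002] [-2.3333  1.7117  1.8497] 0.0403204405465198
top 973 [-0.0936  0.055 ] [0.0879 0.0811]
side 736 [-0.0914  0.0599] [0.0881 0.0867]
12.7167
```

View pics/side3.png

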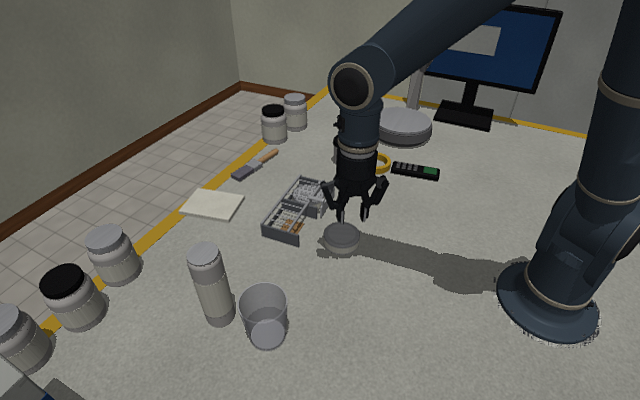

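The tin stands at rack (−0.092, 0.057), at side-view pixel (342,237), in line with the empty bay. Now I push it straight in.

```bash
python3 - <<'E'
from h import *
np.set_printoptions(precision=4,suppress=True)
A=att(0);y=.057
movep(W(-.163,y,.16),A);print(move_l(W(-.163,y,.035),A,.12,until_force=10))
print("push",move_l(W(-.03,y,.035),A,.06,until_force=15),sense()["wrist_force"])
print("home",move_l(W(.010,y,.035),A,.03,until_force=8))
s=sense();print(Rk(s["position"]),s["wrist_force"],s["finger_gap"])
move_l(W(-.05,y,.035),A,.1)
move_l(W(-.05,y,.16),A,.2)
movep(W(-.14,.0,.2),A)
for n in("top","side"):
    p,d=camera(n);np.savez(n+"4.npz",p=p,d=d)
    x0,y0,w,h=(265,140,130,97) if n=="top" else (255,165,115,110)
    cv2.imwrite(f"pics/{n}4.png",cv2.resize(p[y0:y0+h,x0:x0+w,::-1],None,fx=5,fy=5,interpolation=cv2.INTER_CUBIC))
print(sense()["time_s"])
E
python3 -c "
import cv2,numpy as np
a,b=cv2.imread('pics/top4.png')[:500,:420],cv2.imread('pics/side4.png')[:,:375]
h=max(len(a),len(b));c=np.zeros((h,795,3),np.uint8);c[:len(a),:420]=a;c[:len(b),420:]=b;cv2.imwrite('pics/c4.png',c)"
```

```text
False
push False [-5.7032  0.2264  5.5753]
home True
[0.003  0.0569] [-1.027   0.1461 -0.1608] 0.039807449544431016
20.4167
```

View pics/c4.png

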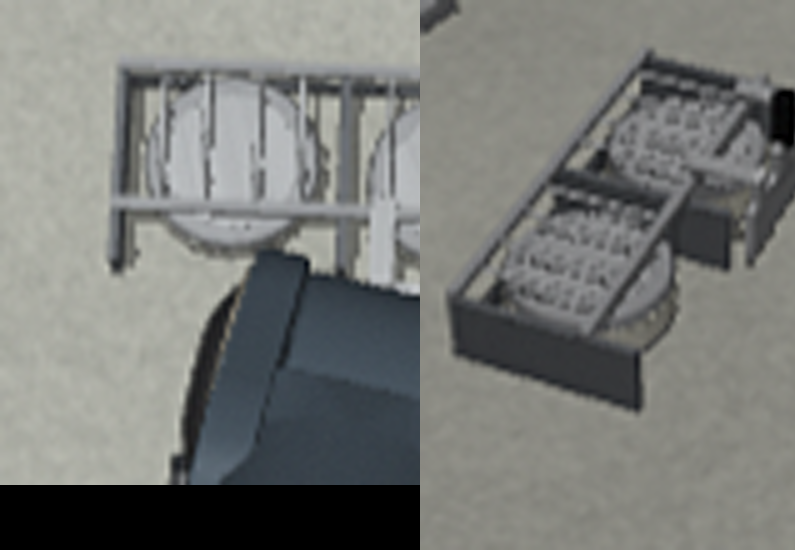

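The tin sits in the left bay under the wires: lid at crop (239,164) in the top view, close to the back stop. The push stopped by force at the expected place. I'll check its pose numerically, then close the door.

```bash
python3 - <<'E'
from h import *
np.set_printoptions(precision=4,suppress=True)
q=Rk(onz("top",[(265+239/5-.4,140+164/5-.4)],.032))[0];print("tin",q)
f=np.load("side4.npz");v,u=np.mgrid[:400,:640];o,r=ray("side",np.c_[u.ravel(),v.ravel()]);X=o+r*f["d"].reshape(-1,1);R=Rk(X)
m=(X[:,2]>.026)&(X[:,2]<.036)&(abs(R[:,1]-.057)<.048)&(R[:,0]>-.02)&(R[:,0]<.03);print("side front edge x",m.sum(),np.sort(R[m,0])[:5])
assert .046<q[0]<.062 and abs(q[1]-.057)<.012
A=att(0);px=-.0105
movep(W(px,-.056,.2),A);command_gripper(.045,20)
print(move_l(W(px,-.056,.087),A,.1,until_force=10))
command_gripper(0.,20);print("gap",sense()["finger_gap"])
print("stop",move_l(W(px,.06,.087),A,.05,until_force=25))
s=sense();print(Rk(s["position"]),s["wrist_force"],s["finger_gap"])
command_gripper(.045);move_l(W(px,.057,.2),A,.2);movep(W(-.14,-.1,.25),A);sleep(.5)
p,d=camera("side");cv2.imwrite("pics/side5.png",cv2.resize(p[165:275,255:370,::-1],None,fx=5,fy=5,interpolation=cv2.INTER_CUBIC))
m=np.zeros(p.shape[:2],bool);m[165:250,255:345]=1;m&=p.max(2)<35;vv,uu=np.nonzero(m);print("black",len(vv))
if len(vv): print("post side",Rk(onz("side",[(uu.mean(),vv.min()+1)],.082)))
print(sense()["time_s"],sense()["wrist_force"])
E
```

```text
tin [0.0517 0.0528]
side front edge x 111 [0.0101 0.0105 0.0108 0.0111 0.0114]
False
gap 0.013067645695818414
stop False
[-0.0107  0.0566] [-1.1307 -6.6382  6.2131] 0.013051645949338666
black 69
post side [[0.0151 0.0149]]
27.9167 [0.1543 0.1128 0.6988]
```

View pics/side5.png

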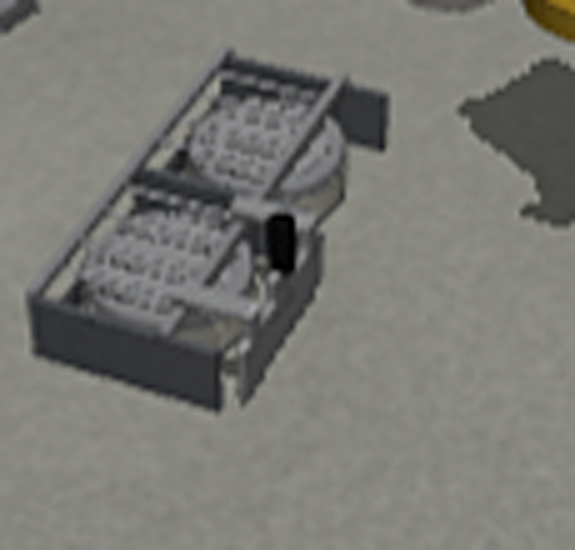

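The door has stalled against its end stop: it was commanded to 0.060, reached 0.0566 and met 6.6 N. Its post at (283,243) and its sheet stand in front of the left-bay tin, both tins sit in their bays, and the arm is clear.

```bash
python3 -c "
from rig import *
print(finish_job())"
```

```text
the job is handed in; nothing more can be done
None
```

I handed the job in at about 28 s: the loose tin is home in the left bay, about 54 mm in by the push contact, and the door is against its end stop in front of it. The old tin showed no movement in the final picture; the verdict was not returned.

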